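# Flip open the top spice box in the drawer

### The job

In the pulled-out drawer, open the upper box of the stacked pair of spice boxes: with a fingertip under the front lip of its flip lid, push the lid up and over its hinge and press it down until it lies flat on the fixed rear half of the top, then leave it so. Only push the lid from outside, without pinching it or forcing it; do not lift or shift the boxes, and leave the single box shut and the other things in the drawer where they are.

Things in the scene. Friction and masses are not known exactly. Their poses are not given: they have to be found in the camera images.
- drawer: the light oak drawer, pulled out towards the robot from a low white unit on the work surface; fixed. Origin on the work surface under the drawer; x points into the unit, y to the left, z up. Inside 400 mm (x from -190 to +210) by 680 mm (y +-340); floor 22 mm above the origin, side walls up to 100 mm, white front (outer face at x -206) up to 144 mm; the unit behind it (from x +227) is 170 mm high.
- upper_box: upper box of the stacked pair: a clear plastic box holding nutmegs, 120 mm along x by 90 mm along y, loose, 0.3 to 0.5 kg, standing on the lower box. Origin at the centre of its underside; z up; -x is its front, the side of the lid's lip. Its top is 50 mm above its origin, with side walls standing 4 mm higher (outside y +-41). The front half of the top is the flip lid, the rear half (+x) a fixed deck level with the shut lid.
- upper_box_lid (a joint): flip lid of the upper box, a frosted white plate 3.5 mm thick and 76 mm wide, 30 g, turning on a pin at mid-length of the box; rad, 0 = shut (lying over the front half), 1.57 = upright, 3.14 = turned right over, flat on the fixed rear deck. The hinge is stiff (about 0.03 N m): the lid stays wherever it is left. It may be a little ajar at the start.
- upper_hinge (a point): middle of the lid's hinge pin, in line with the top face of the shut lid and of the rear deck; axes of the upper box (the pin lies along y).
- upper_lip (a point): middle of the free end of the lid's lip, half-way through its thickness: 80 mm from the hinge pin. The lip is 50 mm wide and sticks out 20 mm past the front wall of the box when the lid is shut, with free space below it down to the lip of the lower box 50 mm lower. Axes turn with the lid.
- lower_box: lower box of the stacked pair, the same box with cinnamon sticks, shut under the weight of the upper box, loose; origin at the centre of its underside.
- single_box: another box of the same kind, with green pods, standing alone on the drawer floor; loose, to stay shut; origin at the centre of its underside.
- single_box_lid (a joint): flip lid of the single box; rad, 0 = shut.
- salt_jar: stoneware salt jar with a wooden twist cap, 76 mm across, 82 mm high; origin at the centre of its underside.
- grinder: small glass grinder with a steel head, 44 mm across, 94 mm high, standing; origin at the centre of its underside.
- pinch_bowl: sage green silicone pinch bowl, 70 mm across, 28 mm high; origin at the centre of its underside.
- ladle: steel mini ladle lying on the drawer floor; bowl 42 mm across and 16 mm high with the origin under its centre, handle to -y, 155 mm long in all.
- herb_jar: small brown glass jar, 48 mm across, 75 mm high; origin at the centre of its underside.
- grater: small nutmeg grater lying on the drawer floor, 152 mm long in y, 30 mm wide, 10 mm high; origin at the underside near its middle.

How it is judged:
By the outcome, as a careful person would: the job done as asked, in the order asked, and still so for the second after the job is handed in, with the robot touching nothing.
It also fails if it takes over 42 s, if anything falls off the work surface, if the arm or the gripper's body presses on something with over 40 N, if the wrist force passes 120 N, or if a joint passes its speed limit or range.

### The arm

A 6-joint arm with a two-finger parallel gripper is mounted at the origin on the work surface. World frame = base frame: x ahead of the robot, y to its left, z up, the work surface at z = 0. Lengths are in m, angles in rad, forces in N, time in s.
With the tool pointing down it reaches from about 0.4 to 0.825 m from the base axis. Payload 7 kg.
Tool frame: the origin (TCP) lies midway between the tips of the shut fingers; the grasp point (between the pads) lies 19 mm behind it (grip_point_offset is the distance from the TCP to the grasp point, in m); x points along the fingers, z is the direction in which the jaws open and shut, and the axes are right-handed (so a half turn about x gives the same grasp; the last joint's range is limited). The gripper opens to 88 mm and grips with 3 to 60 N. Pads are 19 mm wide; open, the fingers measure 130 mm over their backs; the gripper's body (78 mm by 193 mm) begins 47 mm behind the grasp point.
Start: joints at [1.503, 0.359, 0.012, 0, -1.224, -0.288], TCP at [0.235, 0.633, 0.227] pointing down, gripper open.
Joint ranges: [-3.07, 3.07], [-1.43, 2.12], [-1.02, 1.25], [-3.03, 1.67], [-3.05, -0], [-3.03, 3.03]. Speed limits (rad/s): [2.39, 2.39, 3.01, 3.14, 3.14, 3.14].

### API

Orientations are given as a rotation vector (axis times angle).
In Python, from station import get_state, read_camera, job_done, grip_point_offset gives the robot as it stands.
- The arm moves only by the shell command python3 -m pendant 'ROWS'. ROWS is JSON, a list of rows, each a list of 7 numbers: the shift along the tool's x, y, z in mm, then the turn, a rotation vector about the tool's x, y, z in degrees, then the finger opening in mm, from 0 to 87.6. A call has exactly 10 rows; each row is the pose to reach, as a shift and turn from the pose commanded when the call began, along the tool's axes at that moment; what a row does not reach only later rows make up. A row lasts 1/12 s, in which the tool goes at most 41.7 mm and 7.16 degrees, less where a joint would pass 70% of its speed; a pose out of reach is approached as far as the arm can. A call with a gripper value outside its range is refused whole. The fingers move at their own pace and stop on an object; the grip force is fixed at half the most. Time passes only in rows, so rows that repeat a pose let the fingers close, or fill a call up. It gives the time, the measured TCP pose, the force and the opening at its end, in the units of the state.
- get_state(): the state, without advancing time (a new reading comes with each control period).
- read_camera(name): name is "side" or "top"; returns a dict with "pixels" (420x560x3 uint8, red, green, blue), "z_map" (420x560 float32, m along the optical axis (not along the pixel's ray), 0 where there is no reading), "fx", "fy", "cx", "cy" (pixels), "extrinsics" (4x4, takes a point from camera to world coordinates). Camera axes: x right, y up, looking along -z (the intrinsics and any distortion apply to the point x, -y, -z); pixel columns grow to the right and rows downward; lengths in m; the calibration is good to about 2 mm. A picture is of the moment at which its call begins.
- job_done(): hands the job in, once; it reports no verdict.
The state is a dict: "t": time; "qpos": joint angles; "joint_vel": joint speeds; "tau": joint torques, N m; "ee_pos": TCP position; "tool_rot": TCP orientation; "ft_force": force on the tool from outside, world axes, zero at the start; "ft_torque": the same for the moment, N m; "grip_width": opening from 0.0 (shut) to 1.0 (fully open).
Only numpy, scipy, OpenCV 4.12 (cv2) and the standard library are available. Lean on these libraries where they do the work, as an engineer would, in place of code of your own. Each camera call takes 0.05 s, during which the arm holds its last target.

## Working session

There is one attempt and no reset: what is moved stays moved. The work goes in short steps, Python scripts to look and compute and a shell command to move; the robot and the scene stay as the last step left them, time stands still between calls to the robot, and variables do not carry over. Pictures are saved under pics/ and viewed, and the job is handed in when it is done.

```bash
mkdir -p pics; ls; cat > h.py <<'E'
import numpy as np,cv2
from station import get_state, read_camera, job_done, grip_point_offset
from scipy.spatial.transform import Rotation as R
def pix2w(c,u,v,z=None):
    z=c["z_map"][int(v),int(u)] if z is None else z
    p=np.array([(u-c["cx"])/c["fx"]*z,-(v-c["cy"])/c["fy"]*z,-z,1])
    return (np.array(c["extrinsics"])@p)[:3]
E
python3 - <<'E'
from h import *
import pickle
for n in("side","top"):
    c=read_camera(n);pickle.dump(c,open(n+"0.pkl","wb"))
    cv2.imwrite(f"pics/{n}0.png",c["pixels"][:,:,::-1])
    print(n,[ (k,c[k]) for k in c if k not in("pixels","z_map")])
s=get_state();print(s,grip_point_offset);print(R.from_rotvec(s["tool_rot"]).as_matrix().round(3))
E
```

```text
pics
side [('fx', 449.0188866675989), ('fy', 449.0188866675989), ('cx', 279.74047391170797), ('cy', 204.20686563541034), ('extrinsics', array([[ 0.99981219,  0.01500922, -0.01226004,  0.56911881],
       [-0.01825743,  0.51729101, -0.85561479, -0.77599311],
       [-0.00650011,  0.85567794,  0.51746789,  0.59051104],
       [ 0.        ,  0.        ,  0.        ,  1.        ]]))]
top [('fx', 468.45541670006025), ('fy', 468.45541670006025), ('cx', 284.6531645743193), ('cy', 211.6723056734594), ('extrinsics', array([[-0.01979625,  0.99759254, -0.06646229,  0.5169978 ],
       [-0.99967216, -0.0208295 , -0.01488964,  0.03351434],
       [-0.01623817,  0.06614574,  0.99767784,  1.17994035],
       [ 0.        ,  0.        ,  0.        ,  1.        ]]))]
{'t': 0.1, 'qpos': array([ 1.50309852e+00,  3.59326530e-01,  1.11361441e-02, -3.22874644e-04,
       -1.22411436e+00, -2.88106359e-01]), 'joint_vel': array([-8.55880633e-04, -1.09605751e-03,  2.11381423e-03,  9.60534488e-04,
       -7.49131098e-04,  3.10269426e-06]), 'tau': array([-1.12564299e-03, -5.84161949e+01,  2.93751526e+01,  7.01543123e+00,
        1.01447999e-02, -4.68070357e-05]), 'ee_pos': array([0.2349954 , 0.63228953, 0.22570028]), 'tool_rot': array([ 1.46506876,  1.01824426, -1.46717535]), 'ft_force': array([ 0.8505859 ,  0.66827222, -0.08664531]), 'ft_torque': array([0.02166791, 0.02977433, 0.00198567]), 'grip_width': 1.0008660662221276} 0.0188
[[-0.     0.937 -0.348]
 [-0.001 -0.348 -0.937]
 [-1.     0.     0.002]]
```

View pics/side0.png

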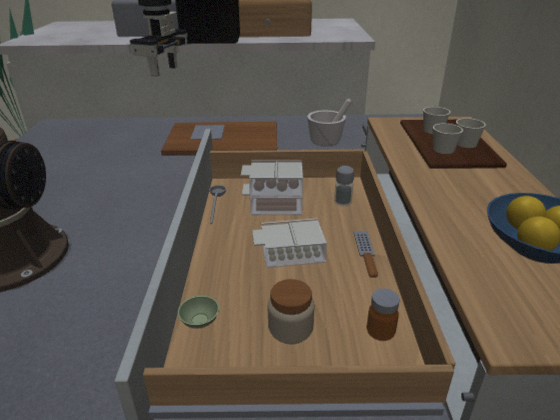

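View pics/top0.png

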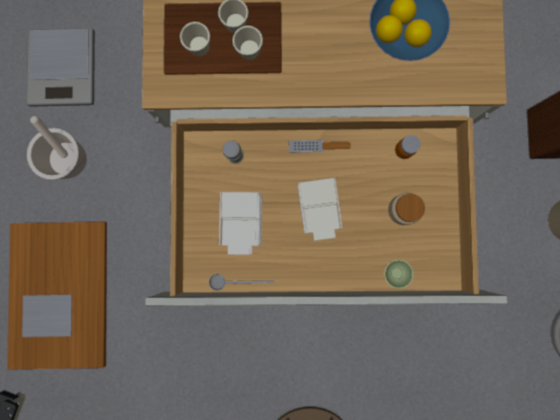

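The stacked pair is at top (240,222) and side (275,187). The single box is at top (320,208). I'll enlarge both.

```bash
python3 - <<'E'
from h import *
import pickle
t=pickle.load(open("top0.pkl","rb"));s=pickle.load(open("side0.pkl","rb"))
a=cv2.resize(t["pixels"][180:265,195:295,::-1],None,fx=7,fy=7,interpolation=cv2.INTER_CUBIC);cv2.imwrite("pics/tc.png",a)
a=cv2.resize(s["pixels"][150:225,225:325,::-1],None,fx=7,fy=7,interpolation=cv2.INTER_CUBIC);cv2.imwrite("pics/sc.png",a)
E
```

```text
(no output)
```

View pics/tc.png

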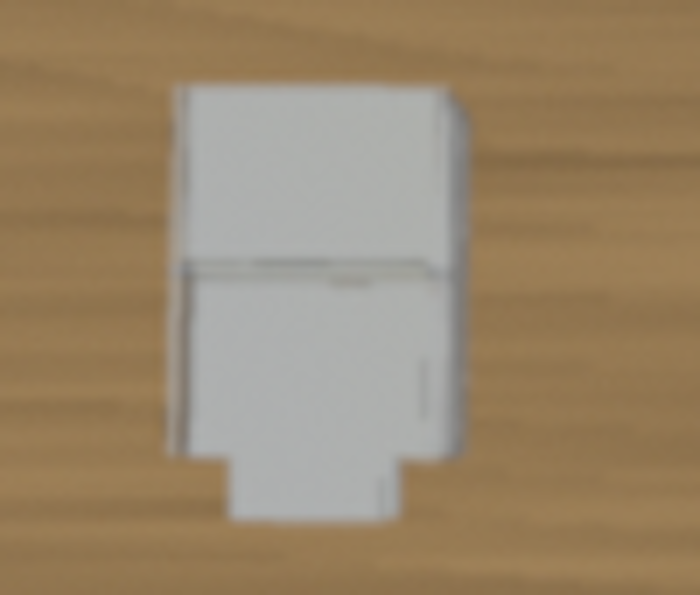

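View pics/sc.png

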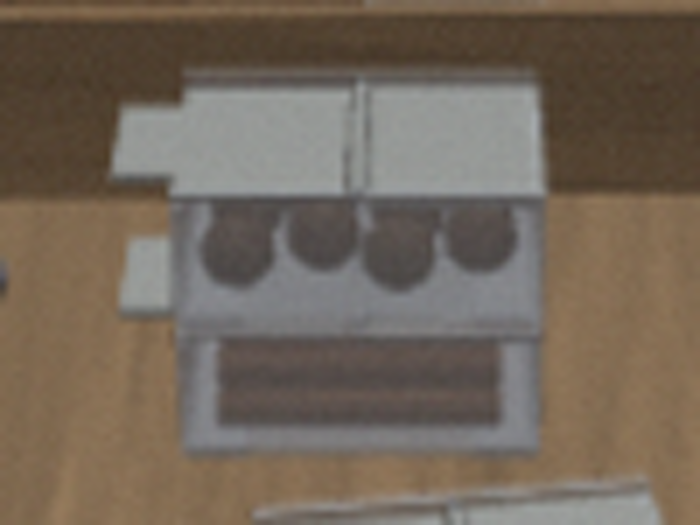

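Top crop: lip end at y≈521 with corners (230,521) and (398,521), hinge line at y≈268 from x 185 to 430, and rear edge at y≈86. Side crop: lip corners at (110,180) and (122,105). Next I convert these to world positions.

```bash
python3 - <<'E'
from h import *
import pickle
t=pickle.load(open("top0.pkl","rb"));s=pickle.load(open("side0.pkl","rb"))
def T(x,y,dx=0,dy=0):
    u,v=195+(x+.5)/7-.5,180+(y+.5)/7-.5
    z=np.median(t["z_map"][int(v+dy)-1:int(v+dy)+2,int(u+dx)-1:int(u+dx)+2]);return pix2w(t,u,v,z)*1e3
def S(x,y,dx=0,dy=0):
    u,v=225+(x+.5)/7-.5,150+(y+.5)/7-.5
    z=np.median(s["z_map"][int(v+dy)-1:int(v+dy)+2,int(u+dx)-1:int(u+dx)+2]);return pix2w(s,u,v,z)*1e3
np.set_printoptions(precision=1,suppress=True)
for n,a in dict(lipL=(230,521,2,-3),lipR=(398,521,-3,-3),lipmid=(314,521,0,-3),lipbase=(314,458),lid=(314,370),hinge=(314,266),hL=(195,266),hR=(425,266),deck=(314,170),rear=(314,86,0,3),rearL=(190,86,3,3),rearR=(440,86,-3,3),frL=(190,456,3,-3),frR=(405,456,0,-3)).items(): print("T",n,T(*a))
for n,a in dict(lipnr=(110,180,3,-3),lipfar=(122,105,3,3),liplow=(122,315,3,-3),lipmid=(140,143),lid=(260,143),hinge=(357,143),deck=(450,143),rearnr=(545,194,-3,-2),nearfront=(172,194,3,-2),botfl=(183,450,3,-3),floor=(100,400)).items(): print("S",n,S(*a))
# drawer: front wall top, etc
for n,u,v in (("front",250,300),("sidewL",175,200),("floor",280,250),("unit",300,90),("rearw",330,123),("sideR",468,200),("ladle",218,281),("grind",231,148),("floor2",200,240)): print(n,pix2w(t,u,v)*1e3)
E
```

```text
T lipL [494.6 180.2 122.4]
T lipR [493.5 125.9 123.2]
T lipmid [494.  153.1 122.5]
T lipbase [514.3 152.7 123.6]
T lid [542.6 152.3 123.5]
T hinge [576.2 151.9 123.3]
T hL [576.9 190.4 123.5]
T hR [575.5 116.  122.1]
T deck [607.3 151.5 122.8]
T rear [634.7 151.1 122.8]
T rearL [635.4 191.3 124.2]
T rearR [633.7 110.1 123.6]
T frL [515.7 192.7 123.2]
T frR [514.3 123.3 124.3]
S lipnr [492.3 140.1 115.5]
S lipfar [495.3 170.4 127.8]
S liplow [493.9 138.2  65.6]
S lipmid [501.8 153.6 122. ]
S lid [541.4 151.6 122.4]
S hinge [573.4 147.8 123.8]
S deck [604.1 152.6 120.9]
S rearnr [633.7 122.2 117.4]
S nearfront [513.4 124.3 118.3]
S botfl [514.3 103.   34. ]
S floor [483.  157.5  20.6]
front [393.8 128.6 145.5]
sidewL [621.6 304.2  98.7]
floor [499.7  64.1  23.6]
unit [851.6   9.6 169.7]
rearw [798.3 -61.8  84.5]
sideR [ 608.  -377.1   87.9]
ladle [426.7 218.1  22. ]
grind [737.1 169.8 117. ]
floor2 [528.2 261.4  23.4]
```

```bash
cat >> h.py <<'E'
np.set_printoptions(precision=1,suppress=True)
def tgt(x,y,z,a,yaw=-1.1):
    """TCP target mm, a = degrees below horizontal; print shift/turn in tool axes"""
    s=get_state();M=R.from_rotvec(s["tool_rot"]).as_matrix()
    a=np.radians(a);c,d=np.cos(a),np.sin(a)
    N=R.from_euler('z',yaw,degrees=True).as_matrix()@np.array([[c,d,0],[0,0,-1],[-d,c,0]])
    sh=M.T@(np.array([x,y,z])-s["ee_pos"]*1e3);rv=np.degrees(R.from_matrix(M.T@N).as_rotvec())
    print("from",s["ee_pos"]*1e3,"shift",sh,"turn",rv,"norms",np.linalg.norm(sh),np.linalg.norm(rv))
def st():
    s=get_state();M=R.from_rotvec(s["tool_rot"]).as_matrix()
    print("t %.2f"%s["t"],"pos",s["ee_pos"]*1e3,"a %.1f yaw %.1f"%(np.degrees(np.arctan2(-M[2,0],np.hypot(M[0,0],M[1,0]))),np.degrees(np.arctan2(-M[0,2],-M[1,2])*-1)),"f",s["ft_force"],"q",s["qpos"].round(2))
E
python3 - <<'E'
from h import *
import pickle
t=pickle.load(open("top0.pkl","rb"))
for u in (215,240,260):
    print(u,[(v,(pix2w(t,u,v)*1e3).round(0).tolist()) for v in range(288,306)])
st(); tgt(430,152,240,60)
E
```

```text
215 [(288, [411.0, 224.0, 34.0]), (289, [409.0, 223.0, 38.0]), (290, [405.0, 225.0, 26.0]), (291, [402.0, 226.0, 20.0]), (292, [402.0, 222.0, 42.0]), (293, [402.0, 219.0, 63.0]), (294, [401.0, 216.0, 80.0]), (295, [402.0, 212.0, 106.0]), (296, [401.0, 209.0, 122.0]), (297, [401.0, 206.0, 142.0]), (298, [399.0, 205.0, 145.0]), (299, [397.0, 206.0, 144.0]), (300, [395.0, 206.0, 144.0]), (301, [393.0, 205.0, 145.0]), (302, [391.0, 206.0, 144.0]), (303, [389.0, 206.0, 145.0]), (304, [386.0, 206.0, 144.0]), (305, [365.0, 230.0, -1.0])]
240 [(288, [409.0, 164.0, 22.0]), (289, [406.0, 164.0, 23.0]), (290, [404.0, 164.0, 23.0]), (291, [401.0, 164.0, 21.0]), (292, [401.0, 162.0, 45.0]), (293, [401.0, 160.0, 64.0]), (294, [401.0, 157.0, 89.0]), (295, [401.0, 155.0, 107.0]), (296, [401.0, 153.0, 127.0]), (297, [401.0, 150.0, 148.0]), (298, [399.0, 150.0, 148.0]), (299, [396.0, 151.0, 145.0]), (300, [394.0, 150.0, 147.0]), (301, [391.0, 151.0, 140.0]), (302, [390.0, 151.0, 143.0]), (303, [388.0, 151.0, 146.0]), (304, [386.0, 151.0, 146.0]), (305, [365.0, 167.0, 3.0])]
260 [(288, [408.0, 115.0, 22.0]), (289, [406.0, 115.0, 27.0]), (290, [403.0, 115.0, 21.0]), (291, [400.0, 115.0, 21.0]), (292, [401.0, 113.0, 53.0]), (293, [400.0, 112.0, 66.0]), (294, [400.0, 111.0, 88.0]), (295, [400.0, 109.0, 109.0]), (296, [400.0, 108.0, 130.0]), (297, [400.0, 107.0, 145.0]), (298, [398.0, 107.0, 144.0]), (299, [396.0, 107.0, 146.0]), (300, [393.0, 107.0, 142.0]), (301, [391.0, 107.0, 145.0]), (302, [389.0, 107.0, 144.0]), (303, [387.0, 107.0, 144.0]), (304, [385.0, 107.0, 145.0]), (305, [363.0, 117.0, -3.0])]
t 0.10 pos [235.  632.3 225.7] a 89.9 yaw -20.4 f [ 0.9  0.7 -0.1] q [ 1.5  0.4  0.  -0.  -1.2 -0.3]
from [235.  632.3 225.7] shift [-13.7 350.1 382.3] turn [-18.8   5.1  29.7] norms 518.5646644866268 35.55366798339889
```

```bash
python3 -m pendant '[[-3,20,22,-1,0,2,0],[-6,46,50,-3,1,5,0],[-9,72,78,-4,1,7,0],[-12,98,106,-6,2,9,0],[-13,124,134,-7,2,12,0],[-13,150,162,-9,2,14,0],[-14,176,190,-10,3,16,0],[-14,202,218,-11,3,18,0],[-14,228,248,-12,3,20,0],[-14,254,277,-13,4,22,0]]' && python3 -c "
from h import *
st(); tgt(440,152,220,56)"
```

```text
t: 0.93
ee_pos: [0.377, 0.2832, 0.2404]
tool_rot: [1.457, 0.855, -0.998]
ft_force: [1.9, -0.9, 0.6]
grip_width: 0.303
t 0.93 pos [377.  283.2 240.4] a 67.6 yaw -6.9 f [ 1.9 -0.9  0.6] q [ 1.4 -0.2 -0.8  0.5 -0.9 -0.2]
from [377.  283.2 240.4] shift [ 45.9  65.6 123.2] turn [-5.7  1.5 11.6] norms 146.91690648969686 12.989214054428798
```

```bash
python3 -c "
from h import *
s=get_state();np.set_printoptions(precision=3);print(s['qpos'],s['joint_vel'])
c=read_camera('side');cv2.imwrite('pics/s1.png',c['pixels'][:,:,::-1])"
```

```text
[ 1.367 -0.155 -0.792  0.487 -0.937 -0.214] [-0.454 -0.716 -0.955  0.691  0.501  0.121]
```

View pics/s1.png

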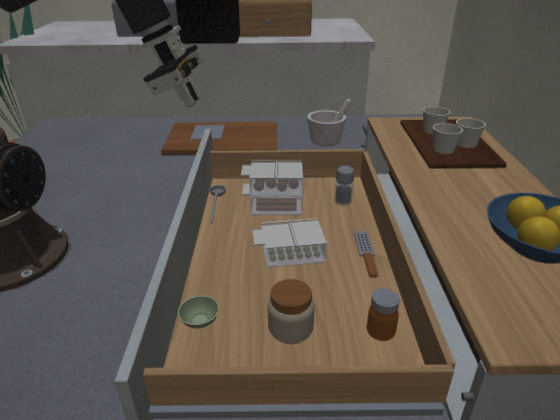

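```bash
python3 -m pendant '[[5,7,15,-1,0,1,0],[10,14,30,-1,0,3,0],[15,21,45,-2,0,4,0],[20,28,60,-3,1,5,0],[25,35,75,-3,1,7,0],[30,42,90,-4,1,8,0],[35,50,102,-5,1,9,0],[40,58,113,-5,1,10,0],[46,66,123,-6,1,12,0],[46,66,123,-6,1,12,0]]' && python3 -c "
from h import *
st(); s=get_state();tgt(475,152,165,57);np.set_printoptions(precision=3);print(s['qpos'],s['joint_vel'])
c=read_camera('side');cv2.imwrite('pics/s2.png',c['pixels'][:,:,::-1])"
```

```text
t: 1.82
ee_pos: [0.451, 0.161, 0.247]
tool_rot: [1.422, 0.758, -0.811]
ft_force: [-0.7, 1.0, -0.2]
grip_width: 0.004
t 1.82 pos [451. 161. 247.] a 57.7 yaw -1.6 f [-0.7  1.  -0.2] q [ 1.1 -0.3 -1.   0.8 -0.7 -0.1]
from [451. 161. 247.] shift [ 82.3 -23.5   6.9] turn [0.2 1.1 0.7] norms 85.90856481432154 1.3243521030075647
[ 1.061 -0.274 -1.016  0.803 -0.732 -0.098] [ 0.04   0.002 -0.001 -0.046 -0.026 -0.057]
```

View pics/s2.png

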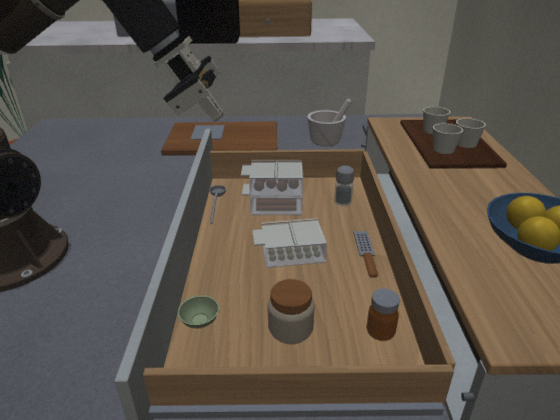

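```bash
python3 -m pendant '[[8,-2,1,0,0,0,0],[16,-5,2,0,0,0,0],[25,-7,2,0,0,0,0],[35,-10,3,0,1,0,0],[45,-13,4,0,1,0,0],[55,-16,5,0,1,1,0],[65,-18,6,0,1,1,0],[75,-21,6,0,1,1,0],[82,-23,7,0,1,1,0],[82,-23,7,0,1,1,0]]' && python3 -c "
from h import *
st(); s=get_state();tgt(475,152,125,56);np.set_printoptions(precision=3);print(s['qpos'],s['joint_vel'])"
```

```text
t: 2.7
ee_pos: [0.4949, 0.1663, 0.2048]
tool_rot: [1.411, 0.79, -0.838]
ft_force: [0.3, -0.1, -0.3]
grip_width: 0.004
t 2.70 pos [494.9 166.3 204.8] a 59.9 yaw -1.4 f [ 0.3 -0.1 -0.3] q [ 0.9 -0.1 -1.   0.9 -0.5 -0.1]
from [494.9 166.3 204.8] shift [ 59.4 -57.   13.5] turn [0.2 0.9 3.9] norms 83.4205671253799 4.031352198674336
[ 0.864 -0.13  -1.016  0.908 -0.529 -0.078] [-0.012  0.001 -0.001 -0.004  0.001  0.007]
```

```bash
cat > kin.py <<'E'
import numpy as np
from scipy.spatial.transform import Rotation as R
from scipy.optimize import least_squares
def Rz(a):return R.from_euler('z',a).as_matrix()
def Ry(a):return R.from_euler('y',a).as_matrix()
def Rx(a):return R.from_euler('x',a).as_matrix()
LO=np.array([-3.07,-1.43,-1.02,-3.03,-3.05,-3.03]);HI=np.array([3.07,2.12,1.25,1.67,0,3.03])
def fk(q,p,s4=1,s6=1):
    c1,h,a1,a2,a3,d4,d6,c6=p[:8]
    A=Rz(q[0]+c1);pos=np.array([0,0,h])+A@np.array([a1,0,0])
    A=A@Ry(q[1]);pos=pos+A@np.array([0,0,a2])
    A=A@Ry(-q[2]);pos=pos+A@np.array([0,0,a3])
    A=A@Rx(s4*q[3]);pos=pos+A@np.array([d4,0,0])
    A=A@Ry(-q[4]);w=pos.copy();A=A@Rx(s6*q[5]+c6);pos=pos+A@np.array([d6,0,0])
    return pos,A,w
E
python3 - <<'E'
from kin import *
from h import get_state
s=get_state()
D=[([1.50309852,.35932653,.0111361,-.000323,-1.224114,-.288106],[.2349954,.6322895,.2257003],[1.46506876,1.01824426,-1.46717535]),
([1.367,-.155,-.792,.487,-.937,-.214],[.377,.2832,.2404],[1.457,.855,-.998]),
([1.061,-.274,-1.016,.803,-.732,-.098],[.451,.161,.247],[1.422,.758,-.811]),
(s["qpos"],s["ee_pos"],s["tool_rot"])]
for s4 in(1,-1):
  for s6 in(1,-1):
    best=None
    for c6 in(0,1.57,3.14,-1.57):
     def f(p):
      r=[]
      for q,x,rv in D:
        P,A,_=fk(q,p,s4,s6);r+=list((P-x)*5);r+=list((R.from_matrix(A).inv()*R.from_rotvec(rv)).as_rotvec())
      return r
     o=least_squares(f,[-.288,.4,.05,.4,0,.4,.25,c6])
     if best is None or o.cost<best.cost:best=o
    print(s4,s6,best.cost,best.x.round(4));
    print(np.round(best.fun,3).reshape(4,6))
E
```

```text
1 1 2.3501034815759647 [-0.4 -1.   0.6  0.5  0.3 -0.3 -0.3 -4.1]
[[ 0.2 -0.2  0.   1.1  0.  -0. ]
 [-0.1  0.3  0.1  0.3 -0.3  0.7]
 [-0.2 -0.1 -0.2 -0.5 -0.4  0.8]
 [ 0.1 -0.1  0.1 -0.9 -0.3  0.6]]
1 -1 1.8635849627807288 [-0.4 -1.   0.6  0.5  0.3 -0.3 -0.3  1.9]
[[ 0.2 -0.2  0.   0.9  0.  -0. ]
 [-0.1  0.3  0.1  0.3 -0.3  0.7]
 [-0.2 -0.1 -0.2 -0.4 -0.5  0.8]
 [ 0.1 -0.1  0.1 -0.7 -0.4  0.6]]
-1 1 0.11721774070370096 [-0.3  0.3  0.3  0.5  0.   0.2  0.4  3.2]
[[-0.1  0.   0.   0.2 -0.   0. ]
 [-0.2  0.1 -0.   0.1  0.1  0. ]
 [ 0.  -0.  -0.1 -0.1  0.1  0. ]
 [ 0.1 -0.1  0.1 -0.2  0.1  0. ]]
-1 -1 0.06928846060702097 [-0.3  0.3  0.3  0.5  0.   0.2  0.4  2.9]
[[-0.1  0.   0.  -0.  -0.   0. ]
 [-0.2  0.1 -0.  -0.   0.1  0. ]
 [ 0.  -0.  -0.1  0.   0.1  0. ]
 [ 0.1 -0.1  0.1  0.   0.1  0. ]]
```

```bash
cat > kin.py <<'E'
import numpy as np
from scipy.spatial.transform import Rotation as R
from scipy.optimize import least_squares
def Rz(a):return R.from_euler('z',a).as_matrix()
def Ry(a):return R.from_euler('y',a).as_matrix()
def Rx(a):return R.from_euler('x',a).as_matrix()
LO=np.array([-3.07,-1.43,-1.02,-3.03,-3.05,-3.03]);HI=np.array([3.07,2.12,1.25,1.67,0,3.03])
def fk(q,p,s4=1,s6=1):
    c1,h,a1,a2,a3,d4,d6,c6,l2,l4,ax,o2,o3=p[:13]
    A=Rz(q[0]+c1);pos=np.array([0,0,h])+A@np.array([a1,l2,0])
    A=A@Ry(q[1]+o2);pos=pos+A@np.array([0,0,a2])
    A=A@Ry(-q[2]-o2+o3);pos=pos+A@np.array([0,0,a3])
    A=A@Ry(ax)@Rx(s4*q[3]);pos=pos+A@np.array([d4,l4,0])
    A=A@Ry(-ax-o3)@Ry(-q[4]);w=pos.copy();A=A@Rx(s6*q[5]+c6);pos=pos+A@np.array([d6,0,0])
    return pos,A,w
E
cat > data.py <<'E'
D=[([1.50309852,.35932653,.0111361,-.000323,-1.224114,-.288106],[.2349954,.6322895,.2257003],[1.46506876,1.01824426,-1.46717535]),
([1.367,-.155,-.792,.487,-.937,-.214],[.377,.2832,.2404],[1.457,.855,-.998]),
([1.061,-.274,-1.016,.803,-.732,-.098],[.451,.161,.247],[1.422,.758,-.811])]
E
python3 - <<'E'
from kin import *
from data import D
from h import get_state
np.set_printoptions(precision=3,suppress=True)
s=get_state();D.append((s["qpos"],s["ee_pos"],s["tool_rot"]));print(s["qpos"].tolist(),s["ee_pos"].tolist(),s["tool_rot"].tolist())
for ax0 in (0,1.57,-1.57):
 for s4 in(1,-1):
  for s6 in(1,-1):
    best=None
    for c6 in(0,1.57,3.14,-1.57):
     def f(p):
      r=[]
      for q,x,rv in D:
        P,A,_=fk(q,p,s4,s6);r+=list((P-x)*5);r+=list((R.from_matrix(A).inv()*R.from_rotvec(rv)).as_rotvec())
      return r+list((np.array(p[1:7])-.3)*1e-3)+list(np.array(p[11:])*1e-2)
     o=least_squares(f,[0,.4,.05,.4,0,.4,.25,c6,0,-.19,ax0,0,0])
     if best is None or o.cost<best.cost:best=o
    print(ax0,s4,s6,best.cost,best.x.round(4),abs(best.fun).max());
E
```

```text
[0.8643561476187474, -0.12992204970537563, -1.0161027807900895, 0.9080107070356483, -0.5292467298632951, -0.07837879722326242] [0.4948564098588706, 0.16630281149433285, 0.20475050840210451] [1.411101434671528, 0.7903055121173503, -0.8380652466142889]
0 1 1 0.05266120422716948 [-0.073  0.298  0.053  0.582  0.006 -0.425  0.44   3.439  0.008 -0.153
  3.227  0.026  0.   ] 0.20538532267814583
0 1 -1 3.8001559751185708e-06 [ 0.002  0.193 -0.     0.602  0.003 -0.46   0.375 -3.14  -0.004 -0.19
  3.142  0.003  0.   ] 0.000992664102250436
0 -1 1 0.0526609489841929 [-0.073  0.298  0.053  0.582  0.006  0.425  0.44  -2.844  0.008 -0.153
  0.085  0.026  0.   ] 0.20538594553356032
0 -1 -1 3.5239045610713208e-06 [ 0.002  0.193 -0.     0.602  0.003  0.46   0.375  3.143 -0.004 -0.19
 -0.     0.003  0.   ] 0.0009926285042560876
1.57 1 1 0.052661204227114775 [-0.073  0.298  0.053  0.582  0.006 -0.425  0.44   3.439  0.008 -0.153
  3.227  0.026  0.   ] 0.20538529467108566
1.57 1 -1 3.800155975126865e-06 [ 0.002  0.193 -0.     0.602  0.003 -0.46   0.375  3.143 -0.004 -0.19
  3.142  0.003  0.   ] 0.00099266
[... 188 characters left out ...]
6 [ 0.002  0.193 -0.     0.602  0.003  0.46   0.375  3.143 -0.004 -0.19
 -0.     0.003  0.   ] 0.0009926282609431748
-1.57 1 1 0.05266120422710541 [-0.073  0.298  0.053  0.582  0.006 -0.425  0.44  -2.844  0.008 -0.153
 -3.057  0.026  0.   ] 0.20538532710831223
-1.57 1 -1 3.800155975117529e-06 [ 0.002  0.193 -0.     0.602  0.003 -0.46   0.375  3.143 -0.004 -0.19
 -3.142  0.003  0.   ] 0.000992664178475195
-1.57 -1 1 0.05266094898199905 [-0.073  0.298  0.053  0.582  0.006  0.425  0.44   3.439  0.008 -0.153
  0.085  0.026  0.   ] 0.20538538385766023
-1.57 -1 -1 3.523904561069352e-06 [ 0.002  0.193 -0.     0.602  0.003  0.46   0.375 -3.14  -0.004 -0.19
 -0.     0.003  0.   ] 0.000992628264326718
```

```bash
cat >> kin.py <<'E'
P=np.array([0.002,.193,0,.602,.003,.46,.375,np.pi,-.004,-.19,0,.003,0])
def refit(D):
    global P
    def f(p):
        r=[]
        for q,x,rv in D:
            X,A,_=fk(q,p,-1,-1);r+=list((X-x)*5);r+=list((R.from_matrix(A).inv()*R.from_rotvec(rv)).as_rotvec())
        return r+list((p-P)*1e-3)
    P=least_squares(f,P).x;return P
def toolR(psi,a,roll=0):
    a=np.radians(a);c,d=np.cos(a),np.sin(a)
    return Rz(np.radians(psi))@np.array([[c,d,0],[0,0,-1],[-d,c,0]])@Rx(np.radians(roll))
def ik(pos,M,q0,m=.015):
    def f(q):
        X,A,_=fk(q,P,-1,-1);return np.r_[(X-pos)*5,R.from_matrix(A.T@M).as_rotvec()]
    o=least_squares(f,np.clip(q0,LO+m+1e-3,HI-m-1e-3),bounds=(LO+m,HI-m),max_nfev=60)
    return o.x,np.sqrt(2*o.cost)
SEEDS=[np.array(s,float) for s in ([.8,-.1,-.9,.9,-.5,-.1],[.3,0,-.7,-1.5,-1,0],[0,.3,-.5,-2.8,-1,1],[.6,.2,-.5,1.4,-1.5,.5],[-.2,.2,-.6,-.8,-.8,1.5],[.5,0,-.5,-2.5,-1.5,-2],[0.2,.3,-.3,0,-1.2,0],[.8,.3,-.8,.5,-.5,2],[0,.3,-.8,-1.5,-2,-2],[.5,.3,-.8,-2,-.6,2])]
E
cat > scan.py <<'E'
from kin import *
from data import D
import multiprocessing as mp
D.append(([0.8643561476187474, -0.12992204970537563, -1.0161027807900895, 0.9080107070356483, -0.5292467298632951, -0.07837879722326242],[0.4948564098588706, 0.16630281149433285, 0.20475050840210451],[1.411101434671528, 0.7903055121173503, -0.8380652466142889]))
refit(D)
def job(t):
    psi,a,roll=t
    out=[]
    for s in SEEDS:
        q,e=ik(np.array([.490,.152,.108]),toolR(psi,a,roll),s)
        if e<.005 and not any(np.abs(q-o).max()<.1 for o in out):out.append(q)
    return t,out
if __name__=="__main__":
    T=[(p,a,r) for r in(0,180) for a in(30,45,52,60,70) for p in range(-120,121,20)]
    with mp.Pool() as p: res=p.map(job,T)
    for t,o in res:
        if o: print(t,[x.round(2).tolist() for x in o])
E
time python3 scan.py
```

```text
(-120, 30, 0) [[0.83, 0.79, -0.06, 0.19, -1.75, -1.42]]
(-100, 30, 0) [[0.96, 0.71, -0.3, 0.37, -1.57, -1.34]]
(-80, 30, 0) [[1.08, 0.62, -0.57, 0.57, -1.36, -1.33]]
(-60, 30, 0) [[1.16, 0.51, -0.86, 0.86, -1.17, -1.4]]
(20, 30, 0) [[-0.39, 0.22, -0.99, -2.2, -0.8, -1.91]]
(40, 30, 0) [[-0.31, 0.22, -0.74, -1.69, -0.83, -2.28]]
(60, 30, 0) [[-0.27, 0.32, -0.54, -1.38, -1.02, -2.4]]
(80, 30, 0) [[-0.2, 0.42, -0.35, -1.16, -1.23, -2.43]]
(100, 30, 0) [[-0.11, 0.53, -0.16, -0.99, -1.44, -2.41]]
(120, 30, 0) [[-0.0, 0.63, 0.02, -0.85, -1.63, -2.35]]
(-120, 45, 0) [[0.81, 0.63, -0.16, 0.16, -1.55, -1.41]]
(-100, 45, 0) [[0.93, 0.56, -0.36, 0.33, -1.39, -1.29]]
(-80, 45, 0) [[1.03, 0.47, -0.59, 0.52, -1.2, -1.22]]
(-60, 45, 0) [[1.08, 0.36, -0.85, 0.78, -1.02, -1.21]]
(0, 45, 0) [[-0.11, 0.02, -0.99, -2.8, -0.23, -1.82]]
(40, 45, 0) [[0.23, 0.04, -0.65, -1.13, -0.36, 3.01]]
(60, 45, 0) [[0.04, 0.15, -0.51, -1.08, -0.74, -2.93]]
(80, 45, 0) [[0.01, 0.28, -0.37, -0.96, -1.02, -2.75]]
(100, 45, 0) [[0.04, 0.39, -0.21, -0.83, -1.24, -2.61]]
(120, 45, 0) [[0.11, 0.49, -0.07, -0.71, -1.43, -2.47
[... 3721 characters left out ...]
, 180) [[0.76, 0.38, -0.35, 0.1, -1.18, 1.8]]
(-100, 70, 180) [[0.83, 0.34, -0.46, 0.21, -1.08, 2.01]]
(-80, 70, 180) [[0.88, 0.28, -0.59, 0.32, -0.96, 2.22]]
(-60, 70, 180) [[0.91, 0.21, -0.72, 0.45, -0.82, 2.42]]
(-40, 70, 180) [[0.9, 0.14, -0.85, 0.58, -0.67, 2.64]]
(-20, 70, 180) [[0.85, 0.08, -0.96, 0.71, -0.51, 2.9]]
(20, 70, 180) [[0.75, 0.02, -0.96, 0.48, -0.29, -2.4]]
(40, 70, 180) [[0.68, 0.05, -0.76, -0.01, -0.41, -1.54]]
(60, 70, 180) [[0.54, 0.1, -0.58, -0.3, -0.6, -0.84]]
(80, 70, 180) [[0.44, 0.16, -0.45, -0.4, -0.79, -0.35]]
(100, 70, 180) [[0.4, 0.23, -0.36, -0.42, -0.95, 0.02]]
(120, 70, 180) [[0.4, 0.29, -0.28, -0.4, -1.08, 0.33]]
real	0m26.685s
user	1m32.353s
sys	0m0.350s
```

```bash
cat > p2.py <<'E'
from kin import *
import kin
from data import D
D.append(([0.8643561476187474, -0.12992204970537563, -1.0161027807900895, 0.9080107070356483, -0.5292467298632951, -0.07837879722326242],[0.4948564098588706, 0.16630281149433285, 0.20475050840210451],[1.411101434671528, 0.7903055121173503, -0.8380652466142889]))
refit(D)
def plan(x,y,z,psi,a,roll,q0):
    return ik(np.array([x,y,z])/1e3,toolR(psi,a,roll),q0)
E
python3 - <<'E'
from p2 import *
from h import get_state,pix2w
import pickle
np.set_printoptions(precision=2,suppress=True)
q0=get_state()["qpos"]
for roll in (90,-90):
    q=np.array([1,.5,-.5,.4,-1.3,.3 if roll==90 else -2.8])
    for w in ((500,242,195),(500,138,134.6),(500,138,150),(505,138,175),(530,138,215),(560,138,215)):
        for s in (q,np.r_[q[:5],-q[5]]):
            qq,e=plan(*w,-91,30,roll,s)
            if e<.005: break
        print(roll,w,qq,round(e,4),fk(qq,kin.P,-1,-1)[2]*1e3); q=qq if e<.01 else q
t=pickle.load(open("top0.pkl","rb"))
print([(u,(pix2w(t,u,235)*1e3).round(0).tolist()) for u in range(164,190,2)])
E
```

```text
90 (500, 242, 195) [ 1.08  0.66 -0.17  0.41 -1.72 -2.82] 0.0 [505.67 566.92 382.62]
90 (500, 138, 134.6) [ 0.99  0.63 -0.42  0.48 -1.5  -2.87] 0.0 [505.67 462.92 322.22]
90 (500, 138, 150) [ 0.99  0.61 -0.41  0.48 -1.53 -2.86] 0.0 [505.67 462.92 337.62]
90 (505, 138, 175) [ 0.99  0.59 -0.39  0.48 -1.57 -2.83] 0.0 [510.67 462.92 362.62]
90 (530, 138, 215) [ 0.95  0.56 -0.33  0.51 -1.63 -2.78] 0.0 [535.67 462.92 402.62]
90 (560, 138, 215) [ 0.91  0.59 -0.28  0.54 -1.64 -2.75] 0.0 [565.67 462.92 402.62]
-90 (500, 242, 195) [ 1.08  0.66 -0.17  0.41 -1.72  0.32] 0.0 [505.67 566.92 382.62]
-90 (500, 138, 134.6) [ 0.99  0.63 -0.42  0.48 -1.5   0.27] 0.0 [505.67 462.92 322.22]
-90 (500, 138, 150) [ 0.99  0.61 -0.41  0.48 -1.53  0.28] 0.0 [505.67 462.92 337.62]
-90 (505, 138, 175) [ 0.99  0.59 -0.39  0.48 -1.57  0.31] 0.0 [510.67 462.92 362.62]
-90 (530, 138, 215) [ 0.95  0.56 -0.33  0.51 -1.63  0.37] 0.0 [535.67 462.92 402.62]
-90 (560, 138, 215) [ 0.91  0.59 -0.28  0.54 -1.64  0.4 ] 0.0 [565.67 462.92 402.62]
[(164, [543.0, 357.0, -1.0]), (166, [543.0, 352.0, -1.0]), (168, [543.0, 346.0, 3.0]), (170, [542.0, 340.0, 7.0]), (172, [540.0, 311.0, 101.0]), (174, [540.0, 306.0, 103.0]), (176, [540.0, 304.0, 90.0]), (178, [541.0, 304.0, 73.0]), (180, [541.0, 304.0, 53.0]), (182, [541.0, 304.0, 34.0]), (184, [541.0, 301.0, 24.0]), (186, [541.0, 296.0, 26.0]), (188, [541.0, 292.0, 20.0])]
```

```bash
cat >> h.py <<'E'
from kin import toolR
def tg(x,y,z,psi,a,roll):
    s=get_state();M=R.from_rotvec(s["tool_rot"]).as_matrix()
    N=toolR(psi,a,roll)
    sh=M.T@(np.array([x,y,z])-s["ee_pos"]*1e3);rv=np.degrees(R.from_matrix(M.T@N).as_rotvec())
    print("t %.2f from"%s["t"],s["ee_pos"]*1e3,"dir",M[:,0].round(3).tolist(),"f",s["ft_force"],"w %.2f"%s["grip_width"],"q",s["qpos"].round(2).tolist());print(" shift",sh,"turn",rv,"norms %.0f %.0f"%(np.linalg.norm(sh),np.linalg.norm(rv)))
E
python3 - <<'E'
from h import *
tg(500,242,290,-91,30,-90)
E
```

```text
t 2.70 from [494.9 166.3 204.8] dir [0.501, -0.026, -0.865] f [ 0.3 -0.1 -0.3] w 0.00 q [0.86, -0.13, -1.02, 0.91, -0.53, -0.08]
 shift [-73.2  46.2 -74.4] turn [-15.9 -57.6 -27.1] norms 114 66
```

```bash
python3 -m pendant '[[-10,5,-8,-1,-4,-2,0],[-20,10,-15,-3,-9,-4,20],[-30,15,-23,-5,-15,-7,40],[-40,20,-32,-6,-21,-10,60],[-48,26,-40,-8,-27,-13,80],[-56,32,-48,-9,-33,-16,80],[-62,38,-56,-11,-39,-18,80],[-68,42,-64,-13,-46,-21,80],[-73,46,-70,-14,-52,-24,80],[-73,46,-74,-16,-58,-27,80]]' && python3 -c "
from h import *
tg(500,242,195,-91,30,-90)
c=read_camera('side');cv2.imwrite('pics/s3.png',c['pixels'][:,:,::-1])"
```

```text
t: 3.53
ee_pos: [0.4998, 0.2438, 0.2922]
tool_rot: [0.411, 0.4, -1.547]
ft_force: [1.2, 1.0, 0.4]
grip_width: 0.628
t 3.53 from [499.8 243.8 292.2] dir [-0.012, -0.869, -0.494] f [1.2 1.  0.4] w 0.63 q [1.08, 0.58, -0.09, 0.43, -1.88, 0.39]
 shift [ 49.6  -0.1 -83.6] turn [-0.1  0.4 -0.2] norms 97 0
```

View pics/s3.png

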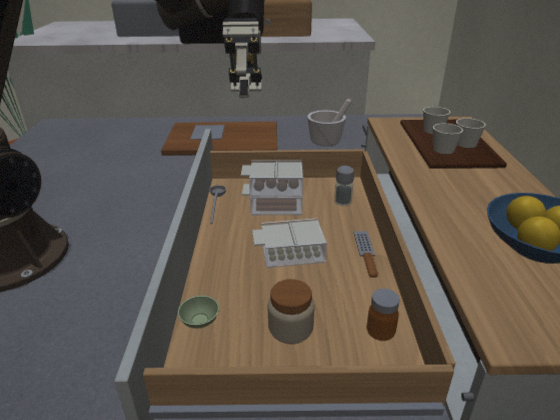

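```bash
python3 -m pendant '[[5,0,-8,0,0,0,80],[11,0,-18,0,0,0,80],[17,0,-28,0,0,0,80],[23,0,-38,0,0,0,80],[29,0,-48,0,0,0,80],[35,0,-58,0,0,0,80],[41,0,-68,0,0,0,80],[46,0,-77,0,0,0,80],[50,0,-84,0,0,0,80],[50,0,-84,0,0,0,80]]' && python3 -c "
from h import *
tg(500,138,134.6,-91,30,-90)
c=read_camera('side');a=c['pixels'][40:240,170:370,::-1];cv2.imwrite('pics/s4.png',cv2.resize(a,None,fx=3,fy=3,interpolation=cv2.INTER_CUBIC))
c=read_camera('top');a=c['pixels'][130:290,110:290,::-1];cv2.imwrite('pics/t4.png',cv2.resize(a,None,fx=3.5,fy=3.5,interpolation=cv2.INTER_CUBIC))"
```

```text
t: 4.42
ee_pos: [0.4993, 0.2395, 0.1917]
tool_rot: [0.411, 0.401, -1.547]
ft_force: [0.7, -0.4, -0.2]
grip_width: 0.912
t 4.42 from [499.3 239.5 191.7] dir [-0.012, -0.869, -0.495] f [ 0.7 -0.4 -0.2] w 0.91 q [1.08, 0.67, -0.17, 0.42, -1.72, 0.31]
 shift [116.5   2.1   0.6] turn [-0.1  0.3 -0.2] norms 116 0
```

View pics/s4.png

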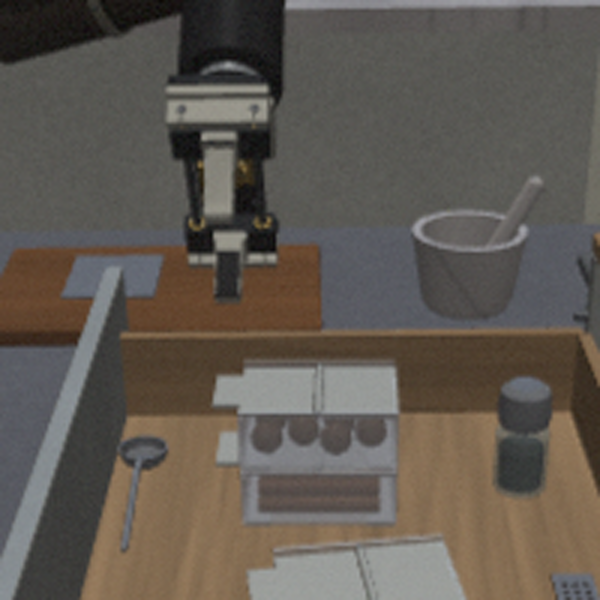

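View pics/t4.png

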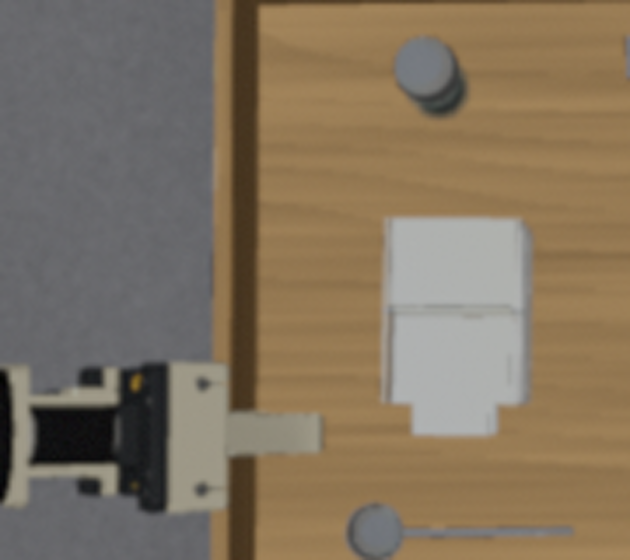

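```bash
python3 - <<'E'
from h import *
c=read_camera('side')
for r in (116,120,124,128,132,136,138,140): print(r,[(u,(pix2w(c,u,r)*1e3).round(0).tolist()) for u in (241,243,246,249,251)])
for r in (82,86,90,96,102,106,110): print(r,[(u,(pix2w(c,u,r)*1e3).round(0).tolist()) for u in (237,239,242,246,248)])
E
```

```text
116 [(241, [495.0, 220.0, 228.0]), (243, [493.0, 326.0, 189.0]), (246, [501.0, 321.0, 191.0]), (249, [508.0, 325.0, 190.0]), (251, [513.0, 323.0, 190.0])]
120 [(241, [488.0, 315.0, 183.0]), (243, [493.0, 315.0, 183.0]), (246, [501.0, 312.0, 184.0]), (249, [508.0, 310.0, 185.0]), (251, [513.0, 319.0, 181.0])]
124 [(241, [486.0, 327.0, 168.0]), (243, [494.0, 297.0, 179.0]), (246, [501.0, 295.0, 180.0]), (249, [509.0, 298.0, 178.0]), (251, [512.0, 327.0, 167.0])]
128 [(241, [485.0, 342.0, 151.0]), (243, [494.0, 286.0, 173.0]), (246, [501.0, 285.0, 173.0]), (249, [509.0, 287.0, 172.0]), (251, [511.0, 340.0, 151.0])]
132 [(241, [462.0, 636.0, 21.0]), (243, [494.0, 276.0, 166.0]), (246, [502.0, 273.0, 167.0]), (249, [509.0, 271.0, 168.0]), (251, [495.0, 638.0, 20.0])]
136 [(241, [489.0, 268.0, 159.0]), (243, [494.0, 266.0, 159.0]), (246, [502.0, 265.0, 160.0]), (249, [509.0, 264.0, 160.0]), (251, [496.0, 602.0, 20.0])]
138 [(241, [489.0, 267.0, 154.0]), (243, [494.0, 260.0, 157.0]), (246, [502.0, 256.0, 158.0]), (249, [509.0, 261.0, 156.0]), (251, [497.0, 584.0, 21.0])]
140 [(241, [465.0, 
[... 514 characters left out ...]
98.0, 260.0, 277.0]), (246, [507.0, 262.0, 276.0]), (248, [512.0, 265.0, 275.0])]
96 [(237, [481.0, 316.0, 245.0]), (239, [491.0, 248.0, 266.0]), (242, [498.0, 247.0, 267.0]), (246, [507.0, 248.0, 266.0]), (248, [508.0, 313.0, 246.0])]
102 [(237, [479.0, 326.0, 227.0]), (239, [491.0, 233.0, 257.0]), (242, [499.0, 229.0, 258.0]), (246, [507.0, 237.0, 256.0]), (248, [506.0, 337.0, 223.0])]
106 [(237, [478.0, 333.0, 214.0]), (239, [491.0, 227.0, 250.0]), (242, [499.0, 222.0, 251.0]), (246, [508.0, 227.0, 249.0]), (248, [506.0, 343.0, 210.0])]
110 [(237, [476.0, 353.0, 196.0]), (239, [492.0, 218.0, 243.0]), (242, [499.0, 217.0, 244.0]), (246, [508.0, 217.0, 243.0]), (248, [504.0, 354.0, 195.0])]
```

```bash
python3 -m pendant '[[8,0,0,0,0,0,80],[20,0,0,0,0,0,80],[33,0,0,0,0,0,80],[46,0,0,0,0,0,80],[60,0,0,0,0,0,80],[74,0,0,0,0,0,80],[88,0,0,0,0,0,80],[100,0,0,0,0,0,80],[110,0,0,0,0,0,80],[116,0,0,0,0,0,80]]' && python3 -c "
from h import *
tg(498,138,144.6,-91,30,-90)
c=read_camera('side');a=c['pixels'][110:230,190:340,::-1];cv2.imwrite('pics/s5.png',cv2.resize(a,None,fx=5,fy=5,interpolation=cv2.INTER_CUBIC))
c=read_camera('top');a=c['pixels'][180:290,170:300,::-1];cv2.imwrite('pics/t5.png',cv2.resize(a,None,fx=5,fy=5,interpolation=cv2.INTER_CUBIC))"
```

```text
t: 5.4
ee_pos: [0.4982, 0.138, 0.1355]
tool_rot: [0.414, 0.402, -1.547]
ft_force: [-0.1, -0.3, -0.7]
grip_width: 0.909
t 5.40 from [498.2 138.  135.5] dir [-0.012, -0.868, -0.496] f [-0.1 -0.3 -0.7] w 0.91 q [1.0, 0.64, -0.42, 0.48, -1.5, 0.26]
 shift [-4.5 -0.1  8. ] turn [-0.1  0.3 -0.2] norms 9 0
```

View pics/s5.png

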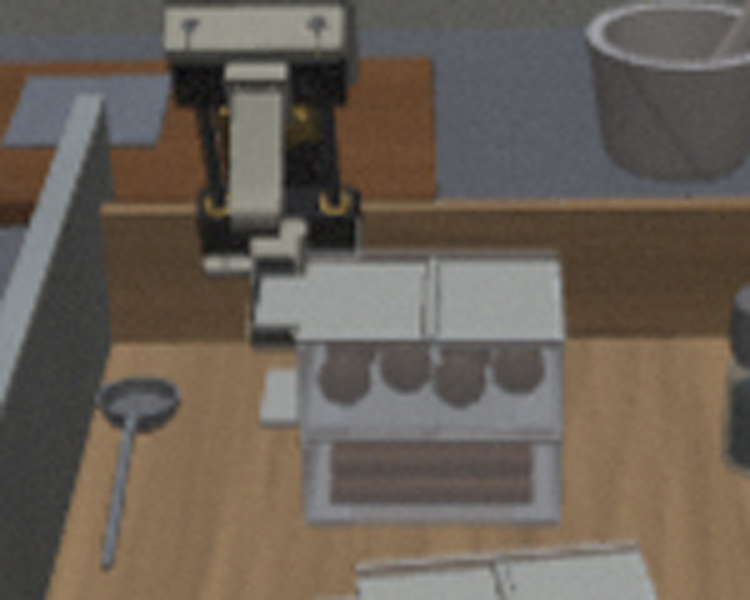

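View pics/t5.png

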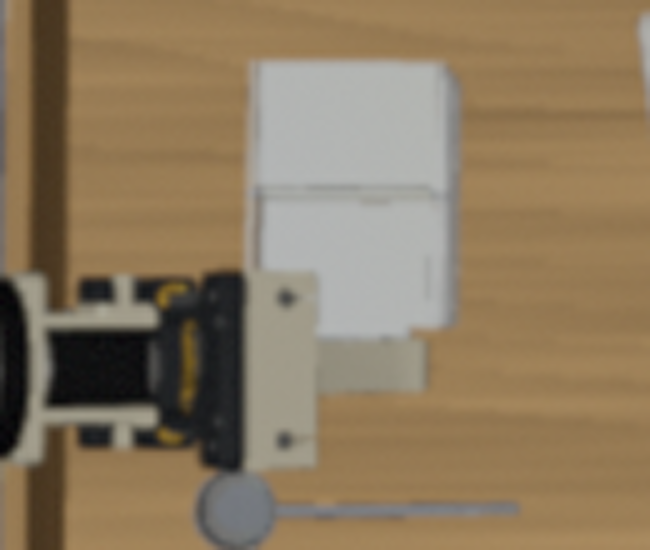

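```bash
python3 -m pendant '[[-1,0,2,0,0,0,80],[-2,0,4,0,0,0,80],[-3,0,5,0,0,0,80],[-4,0,7,0,0,0,80],[-5,0,9,0,0,0,80],[-6,0,11,0,0,0,80],[-8,0,13,0,0,0,80],[-9,0,15,0,0,0,80],[-10,0,17,0,0,0,80],[-11,0,19,0,0,0,80]]' && python3 -c "
from h import *
tg(503.4,138,176.6,-91,30,-90)
c=read_camera('side');a=c['pixels'][110:230,190:340,::-1];cv2.imwrite('pics/s6.png',cv2.resize(a,None,fx=5,fy=5,interpolation=cv2.INTER_CUBIC))"
```

```text
t: 6.33
ee_pos: [0.4983, 0.1395, 0.1579]
tool_rot: [0.414, 0.402, -1.546]
ft_force: [0.6, 1.0, -1.1]
grip_width: 0.911
t 6.33 from [498.3 139.5 157.9] dir [-0.011, -0.868, -0.497] f [ 0.6  1.  -1.1] w 0.91 q [1.0, 0.61, -0.4, 0.48, -1.54, 0.28]
 shift [-8.   5.2 16.9] turn [-0.1  0.2 -0.2] norms 19 0
```

View pics/s6.png

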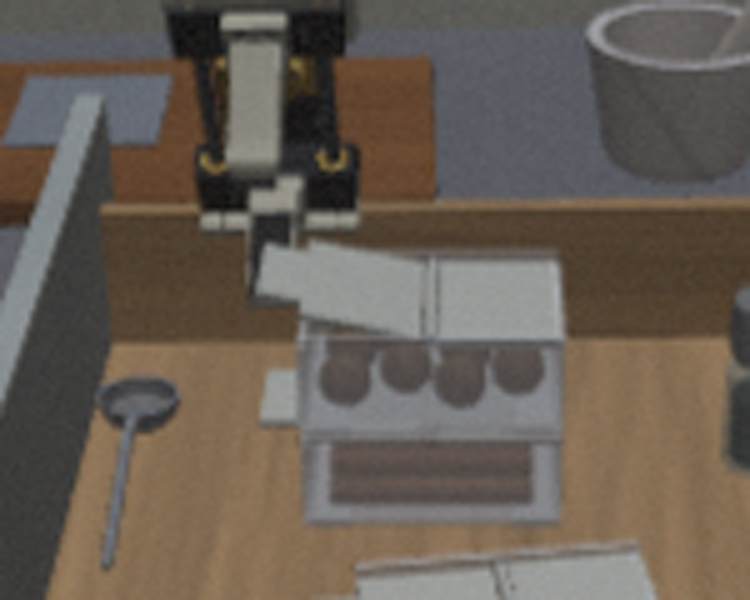

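```bash
python3 -m pendant '[[-2,0,3,0,0,0,80],[-3,1,6,0,0,0,80],[-4,2,8,0,0,0,80],[-6,3,11,0,0,0,80],[-8,4,14,0,0,0,80],[-9,5,16,0,0,0,80],[-11,7,20,0,0,0,80],[-13,10,23,0,0,0,80],[-15,12,26,0,0,0,80],[-16,15,29,0,0,0,80]]' && python3 -c "
from h import *
tg(527,138,202.7,-91,30,-90)
c=read_camera('side');a=c['pixels'][110:230,190:340,::-1];cv2.imwrite('pics/s7.png',cv2.resize(a,None,fx=5,fy=5,interpolation=cv2.INTER_CUBIC))"
```

```text
t: 7.22
ee_pos: [0.5134, 0.1388, 0.1913]
tool_rot: [0.414, 0.402, -1.546]
ft_force: [-0.3, 0.4, -0.2]
grip_width: 0.912
t 7.22 from [513.4 138.8 191.3] dir [-0.011, -0.868, -0.496] f [-0.3  0.4 -0.2] w 0.91 q [0.98, 0.58, -0.36, 0.5, -1.59, 0.32]
 shift [-5.1 13.7 10.1] turn [-0.1  0.2 -0.2] norms 18 0
```

View pics/s7.png

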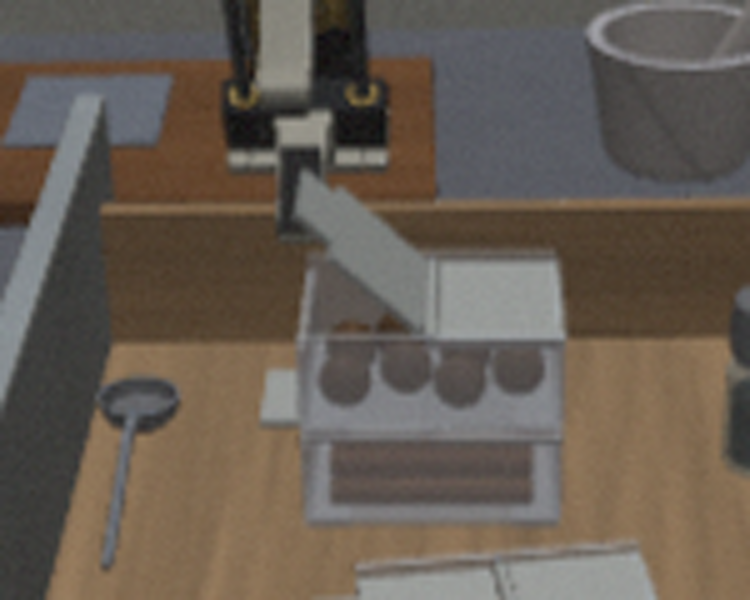

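```bash
python3 -m pendant '[[-2,5,4,0,0,0,80],[-4,9,7,0,0,0,80],[-6,14,10,0,0,0,80],[-7,19,12,0,0,0,80],[-9,25,15,0,0,0,80],[-10,30,17,0,0,0,80],[-10,35,18,0,0,0,80],[-11,40,19,0,0,0,80],[-11,44,19,0,0,0,80],[-11,48,19,0,0,0,80]]' && python3 -c "
from h import *
tg(585,138,210,-91,30,-90)
c=read_camera('side');a=c['pixels'][70:230,190:340,::-1];cv2.imwrite('pics/s8.png',cv2.resize(a,None,fx=3.7,fy=3.7,interpolation=cv2.INTER_CUBIC))"
```

```text
t: 8.1
ee_pos: [0.5615, 0.138, 0.2131]
tool_rot: [0.414, 0.402, -1.546]
ft_force: [-1.0, -0.6, 1.2]
grip_width: 0.916
t 8.10 from [561.5 138.  213.1] dir [-0.011, -0.868, -0.496] f [-1.  -0.6  1.2] w 0.92 q [0.91, 0.6, -0.27, 0.55, -1.63, 0.39]
 shift [ 1.2 23.5 -2.9] turn [-0.1  0.3 -0.2] norms 24 0
```

View pics/s8.png

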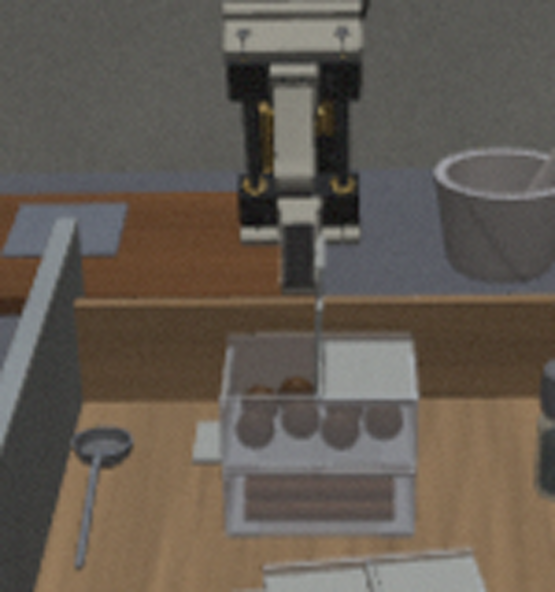

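```bash
python3 -m pendant '[[-1,4,2,0,0,0,80],[-2,8,4,0,0,0,80],[-3,12,5,0,0,0,80],[-2,17,4,0,0,0,80],[-1,22,3,0,0,0,80],[0,28,1,0,0,0,80],[1,34,-1,0,0,0,80],[2,38,-4,0,0,0,80],[4,42,-6,0,0,0,80],[5,44,-8,0,0,0,80]]' && python3 -c "
from h import *
tg(615,138,179,-91,30,-90)
c=read_camera('side');a=c['pixels'][70:230,190:340,::-1];cv2.imwrite('pics/s9.png',cv2.resize(a,None,fx=3.7,fy=3.7,interpolation=cv2.INTER_CUBIC))"
```

```text
t: 8.98
ee_pos: [0.6056, 0.1369, 0.2032]
tool_rot: [0.413, 0.402, -1.546]
ft_force: [-0.6, -0.2, -0.0]
grip_width: 0.912
t 8.98 from [605.6 136.9 203.2] dir [-0.011, -0.868, -0.496] f [-0.6 -0.2 -0. ] w 0.91 q [0.86, 0.66, -0.21, 0.59, -1.62, 0.43]
 shift [ 10.9   9.3 -21.6] turn [-0.1  0.3 -0.2] norms 26 0
```

View pics/s9.png

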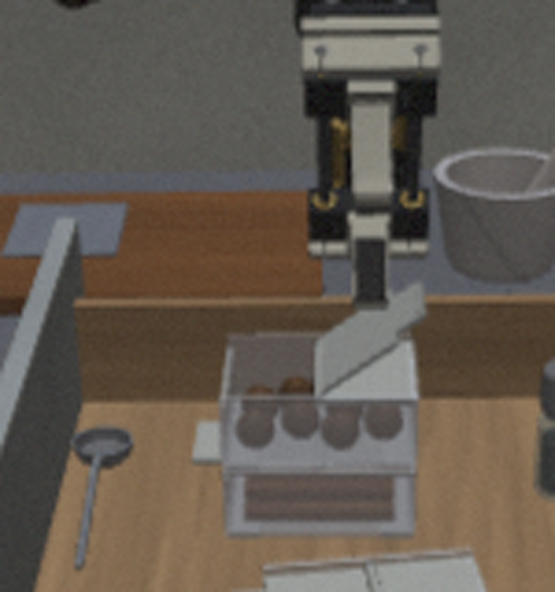

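```bash
python3 -m pendant '[[2,3,-3,0,0,0,80],[3,5,-6,0,0,0,80],[5,7,-9,0,0,0,80],[7,8,-12,0,0,0,80],[8,9,-15,0,0,0,80],[10,9,-17,0,0,0,80],[11,9,-19,0,0,0,80],[11,9,-20,0,0,0,80],[12,9,-21,0,0,0,80],[12,9,-22,0,0,0,80]]' && python3 -c "
from h import *
tg(615,138,177,-91,30,-90)
c=read_camera('side');a=c['pixels'][70:230,190:340,::-1];cv2.imwrite('pics/s10.png',cv2.resize(a,None,fx=3.7,fy=3.7,interpolation=cv2.INTER_CUBIC))"
```

```text
t: 9.87
ee_pos: [0.6141, 0.1374, 0.1787]
tool_rot: [0.414, 0.402, -1.546]
ft_force: [0.4, 0.6, -0.1]
grip_width: 0.912
t 9.87 from [614.1 137.4 178.7] dir [-0.011, -0.868, -0.496] f [ 0.4  0.6 -0.1] w 0.91 q [0.85, 0.69, -0.21, 0.6, -1.59, 0.41]
 shift [ 0.3  0.9 -1.7] turn [-0.1  0.2 -0.2] norms 2 0
```

View pics/s10.png

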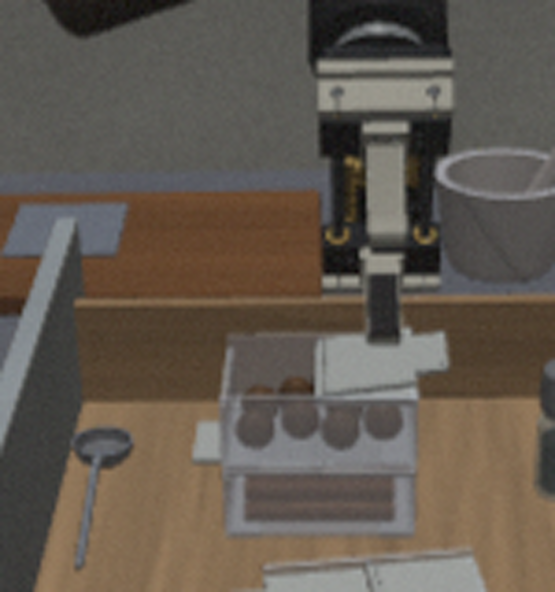

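```bash
python3 -m pendant '[[0.2,0,-0.4,0,0,0,80],[0.5,0,-0.8,0,0,0,80],[0.7,0,-1.2,0,0,0,80],[0.9,0,-1.6,0,0,0,80],[1.2,0,-2,0,0,0,80],[1.4,0,-2.4,0,0,0,80],[1.6,0,-2.8,0,0,0,80],[1.8,0,-3.2,0,0,0,80],[2.1,0,-3.6,0,0,0,80],[2.1,0,-3.6,0,0,0,80]]' && python3 -c "
from h import *
tg(615,138,172,-91,30,-90)
c=read_camera('side');a=c['pixels'][120:230,220:340,::-1];cv2.imwrite('pics/s11.png',cv2.resize(a,None,fx=5,fy=5,interpolation=cv2.INTER_CUBIC))"
```

```text
t: 10.75
ee_pos: [0.6142, 0.1374, 0.1745]
tool_rot: [0.414, 0.402, -1.546]
ft_force: [0.1, 0.9, -0.1]
grip_width: 0.912
t 10.75 from [614.2 137.4 174.5] dir [-0.011, -0.868, -0.496] f [ 0.1  0.9 -0.1] w 0.91 q [0.85, 0.7, -0.21, 0.6, -1.59, 0.41]
 shift [ 0.7  0.8 -2.4] turn [-0.1  0.2 -0.2] norms 3 0
```

View pics/s11.png

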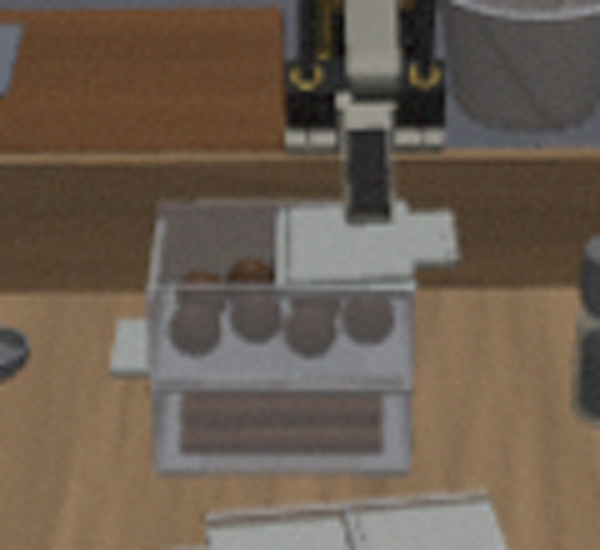

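```bash
python3 -m pendant '[[0.2,0,-0.3,0,0,0,80],[0.4,0,-0.6,0,0,0,80],[0.5,0,-0.9,0,0,0,80],[0.7,0,-1.2,0,0,0,80],[0.9,0,-1.5,0,0,0,80],[1,0,-1.8,0,0,0,80],[1.2,0,-2.1,0,0,0,80],[1.4,0,-2.4,0,0,0,80],[1.5,0,-2.6,0,0,0,80],[1.5,0,-2.6,0,0,0,80]]' && python3 -c "
from h import *
tg(615,138,170,-91,30,-90)
c=read_camera('side');a=c['pixels'][120:230,220:340,::-1];cv2.imwrite('pics/s12.png',cv2.resize(a,None,fx=5,fy=5,interpolation=cv2.INTER_CUBIC))"
```

```text
t: 11.63
ee_pos: [0.6142, 0.1374, 0.1719]
tool_rot: [0.414, 0.401, -1.546]
ft_force: [-0.4, 0.7, 2.5]
grip_width: 0.911
t 11.63 from [614.2 137.4 171.9] dir [-0.011, -0.868, -0.496] f [-0.4  0.7  2.5] w 0.91 q [0.85, 0.7, -0.21, 0.6, -1.58, 0.41]
 shift [ 0.4  0.7 -1.9] turn [-0.1  0.3 -0.2] norms 2 0
```

View pics/s12.png

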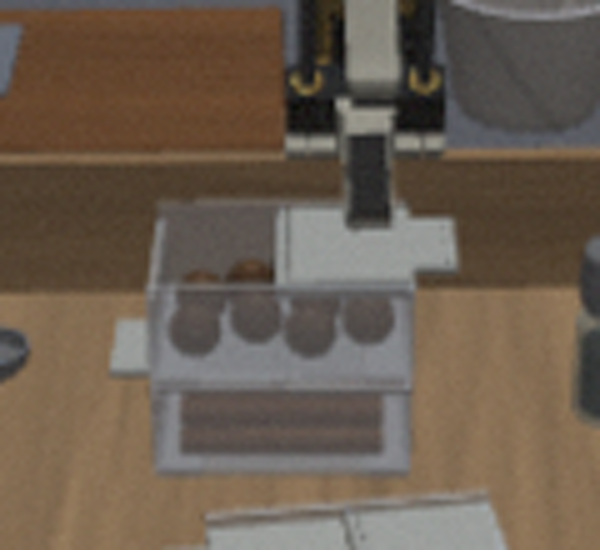

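Contact force is now 2.5 N and the lid looks flat. I'll press another millimetre or so to be sure it is seated.

```bash
python3 -m pendant '[[0.1,0,-0.2,0,0,0,80],[0.2,0,-0.3,0,0,0,80],[0.3,0,-0.4,0,0,0,80],[0.3,0,-0.5,0,0,0,80],[0.4,0,-0.6,0,0,0,80],[0.4,0,-0.7,0,0,0,80],[0.5,0,-0.8,0,0,0,80],[0.5,0,-0.9,0,0,0,80],[0.6,0,-1,0,0,0,80],[0.6,0,-1,0,0,0,80]]' && python3 -c "
from h import *
tg(615,300,280,-91,30,-90)"
```

```text
t: 12.52
ee_pos: [0.6143, 0.1374, 0.1716]
tool_rot: [0.413, 0.4, -1.546]
ft_force: [-1.5, 1.4, 9.2]
grip_width: 0.912
t 12.52 from [614.3 137.4 171.6] dir [-0.011, -0.869, -0.495] f [-1.5  1.4  9.2] w 0.91 q [0.85, 0.7, -0.21, 0.6, -1.58, 0.4]
 shift [-194.9   -1.2   13.6] turn [-0.2  0.3 -0.3] norms 195 0
```

```bash
python3 -m pendant '[[-1,0,2,0,0,0,80],[-4,0,7,0,0,0,80],[-10,0,16,0,0,0,80],[-18,0,26,0,0,0,80],[-30,0,32,0,0,0,80],[-50,0,34,0,0,0,80],[-75,0,34,0,0,0,80],[-100,0,34,0,0,0,80],[-125,0,34,0,0,0,80],[-150,0,34,0,0,0,80]]' && python3 -c "
from h import *
import pickle
tg(615,300,280,-91,30,-90)
for n in ('side','top'):
    c=read_camera(n);pickle.dump(c,open(n+'9.pkl','wb'));cv2.imwrite('pics/%s13.png'%n,c['pixels'][:,:,::-1])
    r=(slice(150,225),slice(225,325)) if n=='side' else (slice(180,265),slice(195,295))
    o=pickle.load(open(n+'0.pkl','rb'))
    cv2.imwrite('pics/c%s.png'%n,cv2.resize(np.vstack([o['pixels'][r],c['pixels'][r]])[:,:,::-1],None,fx=3.5,fy=3.5,interpolation=cv2.INTER_CUBIC))
"
```

```text
t: 13.35
ee_pos: [0.6153, 0.2523, 0.2763]
tool_rot: [0.415, 0.403, -1.545]
ft_force: [0.8, -0.1, -0.3]
grip_width: 0.916
t 13.35 from [615.3 252.3 276.3] dir [-0.011, -0.867, -0.498] f [ 0.8 -0.1 -0.3] w 0.92 q [0.95, 0.72, 0.1, 0.55, -1.87, 0.51]
 shift [-43.3  -1.  -20.5] turn [-0.1  0.2 -0.3] norms 48 0
```

View pics/cside.png

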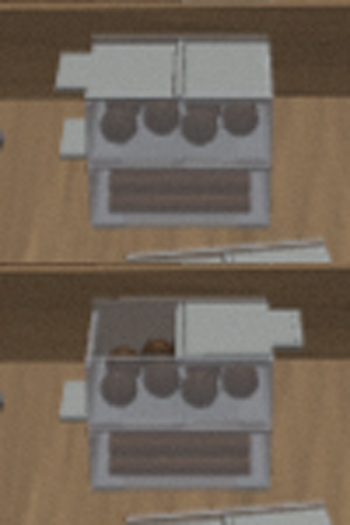

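View pics/ctop.png

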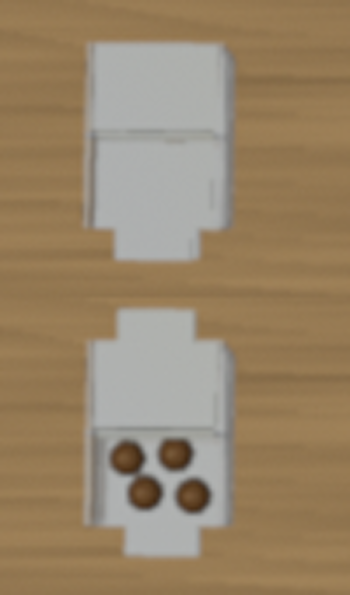

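View pics/side13.png

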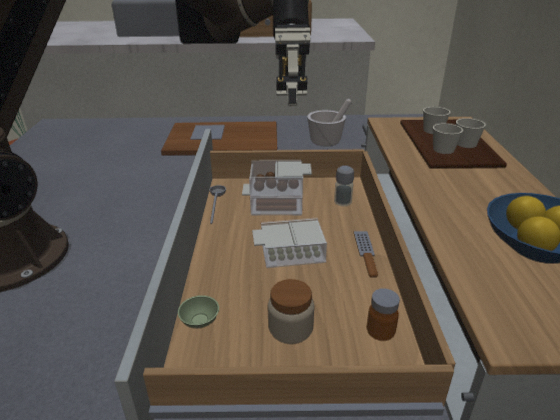

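```bash
python3 - <<'E'
from h import *
import pickle
c=pickle.load(open("top9.pkl","rb"));z=c["z_map"]
for v in (194,198,202,206,210,214):
    print(v,np.mean([pix2w(c,u,v)*1e3 for u in range(229,250)],axis=0))
o=pickle.load(open("side0.pkl","rb"));n=pickle.load(open("side9.pkl","rb"))
d=np.abs(o["pixels"].astype(int)-n["pixels"]).max(2)>40;ys,xs=np.where(d[200:]);print(len(ys))
E
```

```text
194 [629.4 151.8 126.4]
198 [620.3 151.9 126.2]
202 [611.2 152.  126.6]
206 [602.1 152.1 126.9]
210 [593.1 152.3 126.3]
214 [584.1 152.4 126.3]
80
```

```bash
python3 - <<'E'
from h import *
import pickle
o=pickle.load(open("side0.pkl","rb"));n=pickle.load(open("side9.pkl","rb"))
d=(np.abs(o["pixels"].astype(int)-n["pixels"]).max(2)>40)[200:];ys,xs=np.where(d);print(ys.min()+200,ys.max()+200,xs.min(),xs.max(),(xs>60).sum(), get_state()["joint_vel"])
job_done()
E
```

```text
200 220 2 38 0 [-0.  -0.  -0.1 -0.   0.1 -0. ]
the job is handed in; nothing more can be done
```

The upper box's lid is open and lying flat on its rear deck, and the job is handed in at about 13.5 s on the robot clock.

**How it was done:** The arm could not reach the lip from the front, because joint 3 reached its limit. I came in from the left with the jaws held open. The lower fingertip went under the lip, lifted it, carried it over the hinge, pressed it down to about 9 N, and then backed away clear.

**Last checks:**
- **Lid:** its surface reads 126.2–126.9 mm along its whole length, against about 126.2 mm expected for the lid lying flat on the deck.
- **Boxes:** both stand where they were, to within about a pixel in the before and after crops (about 2 mm).
- **Other things in the drawer:** the single box is still shut. In the side view, the only changes in the lower part of the picture were at the far left, on the arm's base. Things higher in that view, such as the grinder and ladle, I checked only by eye; they look unmoved.

No check failed or disagreed with another.

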